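# Put the photo album away behind the desk shelf's sliding door

### The job

Put the photo album away in the desk shelf: slide the shelf's door all the way aside, push the album flat along the table, straight into the empty compartment behind the door until no part of it sticks out of the front of the shelf, then slide the door fully shut again. Leave everything else on the table as it stands.

Things in the scene. Friction and masses are not known exactly. Their poses are not given: they have to be found in the camera images.
- riser: Low birch desk shelf with a clear top board, fixed on the white table: 386 mm wide (its y), 140 deep (its x), 90 high. Origin: centre of its underside; +x to its back (away from the robot), +y to its left. Front face at x = -70 mm. Two compartments side by side, open in front; the table is their floor. The left one (+y) is filled by a green tub, the right one is empty.
- bay (a point): Centre of the empty right compartment's opening, at table level in the plane of the front face (riser x = -70, y = -93 mm). Axes as the riser's: +x inward. Compartment: 172 mm wide (y = -86 to +86), 134 deep, 74 high, between 14 mm panels whose front edges are rounded (7 mm radius). The album is home with its centre 57 mm or more in; it can go 76 in.
- track (a point): Middle of the aluminium track from which the door hangs, along the front of the riser's top board over its full width. It reaches from the front face to 14 mm in front of it and is 78 to 89 mm above the table; this point is 7 mm in front of the face, 83.5 mm up. Below it, an open compartment's front is clear down to the table. Axes as the riser's.
- door (a joint): Sliding wooden door, m along the riser's +y: 0 = shut (before the right compartment), 0.186 = fully aside (before the left one, the right one all clear). End stops at both; stays where left; 2 to 3 N moves it slowly. Panel 186 mm wide, 7 thick, hanging from 6 to 83 mm above the table; its back is 4 mm and its front 11 mm in front of the riser's front face.
- door_pull (a point): Centre of the upright aluminium pull in the middle of the door's front: a solid bar 12 mm wide (riser's y), 28 mm proud of the door's front (this point is 14 mm in front of it), 40 to 78 mm above the table. Can be pushed sideways from either side or pinched from above. Axes as the riser's; travels with the door.
- album: Loose grey photo album lying flat on the table in front of the shelf: a rigid slab 115 mm (its x) by 160 mm (its y) by 34 mm high, about 0.5 kg. Origin: centre of its underside. Its -x edge (the spine) faces the robot; its +x edge is to go into the compartment first.
- plant_top: Bystander: potted plant, 68 mm wide and 125 mm high, standing on the shelf's top towards its left and back. Origin: centre of its underside.
- plant_table: Bystander: potted plant as the other, standing on the table to the left of the shelf. Origin: centre of its underside.
- pen_cup: Bystander: white ceramic cup with pens, 72 mm wide, 150 mm high with the pens, on the table at the left. Origin: centre of its underside.
- tape_dispenser: Bystander: grey tape dispenser, 130 by 55 mm, 72 mm high, on the table at the right. Origin: centre of its underside.
- glue: Bystander: white glue bottle, 48 mm wide, 130 mm high, on the table to the right of the shelf. Origin: centre of its underside.
- stapler: Bystander: stapler, 140 by 36 mm, 45 mm high, on the table at the left near the robot. Origin: centre of its underside.
Not all that is in view belongs to the job. There is more than one size of the album; the one meant has the size given above.

How it is judged:
By the outcome, as a careful person would: the job done as asked, in the order asked, and still so for the second after the job is handed in, with the robot touching nothing.
It also fails if it takes over 72 s, if anything falls off the work surface, if the arm or the gripper's body presses on something with over 40 N, if the wrist force passes 120 N, or if a joint passes its speed limit or range.

### The arm

A 6-joint arm with a two-finger parallel gripper is mounted at the origin on the work surface. World frame = base frame: x ahead of the robot, y to its left, z up, the work surface at z = 0. Lengths are in m, angles in rad, forces in N, time in s.
With the tool pointing down it reaches from about 0.35 to 0.975 m from the base axis. Payload 4.9 kg.
Tool frame: the origin (TCP) lies between the finger pads; the fingertips stand 14 mm ahead of it and the grasp point (between the pads) lies 5 mm behind it (manip.tcp_to_tips is the distance from the TCP to the fingertips, in m); z points along the fingers, y is the line along which they close (so a half turn about z gives the same grasp; the last joint's range is limited). The gripper opens to 85 mm and grips with 20 to 120 N. Pads are 22 mm wide; open, the fingers measure 114 mm over their backs; the gripper's body (76 mm by 85 mm) begins 54 mm behind the grasp point. The pads swing forward as they close: fully open they stand 13 mm farther back than shut.
Start: joints at [-1.387, 0.053, 1.613, -0, 1.476, -0.119], TCP at [0.186, -0.597, 0.245] pointing down, gripper open.
Joint ranges: [-3.01, 3.01], [-1.01, 2.22], [0.06, 2.58], [-1.02, 4.17], [0.09, 2.62], [-3.14, 3.14]. Speed limits (rad/s): [2.57, 2.57, 3.14, 3.14, 3.14, 3.14].

### API

Orientations are given as a unit quaternion [w, x, y, z].
In Python, from plant import manip gives the robot as it stands.
- The arm moves only by the tool servo_tool, never from a script. Its argument "moves" is a list that holds one entry, the list of rows, each a list of 7 numbers: the shift along the tool's x, y, z in mm, then the turn, a rotation vector about the tool's x, y, z in degrees, then the finger opening in mm, from 0 to 85.4. In form: [[[x, y, z, ax, ay, az, fingers], ...]]. A call has 1 to 12 rows; each row shifts and turns the commanded pose from where the row before left it, along the tool's axes as they then stand; what a row does not reach is not made up. A row lasts 1/8 s, in which the tool goes at most 62.5 mm and 10.7 degrees, less where a joint would pass 70% of its speed; a pose out of reach is approached as far as the arm can. A call with a gripper value outside its range is refused whole. The fingers move at their own pace and stop on an object; the grip force is fixed at half the most. Time passes only in rows, so rows that do not move let the fingers close. It gives the time, the measured TCP pose, the force, the opening and the grip force at its end, in the units of the state.
- manip.state(): the state, without advancing time (a new reading comes with each control period).
- manip.grab_frame(name): name is "scene" or "top"; returns a dict with "image" (400x640x3 uint8, blue, green, red), "mtx" (3x3 intrinsics, pixels), "eye" and "rotation" of the camera in the world. Camera axes: x right, y down, z forward; pixel columns grow to the right and rows downward; lengths in m; the calibration is good to about 2 mm. A picture is of the moment at which its call begins. There is no depth.
- manip.job_done(): hands the job in; it is judged then, once.
The state is a dict: "time": time; "joint_pos": joint angles; "joint_vel": joint speeds; "joint_efforts": joint torques, N m; "tool_pos": TCP position; "tool_rot": TCP orientation; "contact_force": force on the tool from outside, world axes, zero at the start; "ft_torque": the same for the moment, N m; "gripper_width": opening from 0.0 (shut) to 1.0 (fully open); "grasp_force": force on a finger pad.
Only numpy, scipy, OpenCV 4.12 (cv2) and the standard library are available. Lean on these libraries where they do the work, as an engineer would, in place of code of your own. Each camera call takes 0.05 s, during which the arm holds its last target. There are 200 camera calls.

## Working session

There is one attempt and no reset: what is moved stays moved. The work goes in short steps, Python scripts to look and compute and a tool call to move; the robot and the scene stay as the last step left them, time stands still between calls to the robot, and variables do not carry over. Pictures are saved under pics/ and viewed, at most 10 in all, crops included, and the job is handed in when it is done.

Besides the shell and the picture viewer there is one more tool, called after "Emit:" as name(argument=value, ...) on one line, values as JSON. servo_tool: Moves the arm, as the interface text tells. Its arguments: {"type":"object","properties":{"moves":{"type":"array"}},"required":["moves"]}

```bash
ls; mkdir -p pics; python3 - <<'E'
from plant import manip
import cv2
s=manip.state(); print(s)
for n in("scene","top"):
    f=manip.grab_frame(n); cv2.imwrite(f"pics/{n}0.png",f["image"]); print(n,f["mtx"].tolist(),f["eye"],f["rotation"])
E
```

```text
pics
{'time': 0.0, 'joint_pos': array([-1.38699859e+00,  5.33285750e-02,  1.61430879e+00, -6.27239236e-05,
        1.47601760e+00, -1.18997787e-01]), 'joint_vel': array([-0.00020233,  0.00068981,  0.001233  ,  0.00044779,  0.00177887,
        0.0002597 ]), 'joint_efforts': array([ 5.46024239e-04, -3.93681514e+01, -3.70175207e+01, -1.52310013e-04,
        6.93681897e-03, -5.23428980e-07]), 'tool_pos': array([ 0.18624256, -0.59596968,  0.2440717 ]), 'tool_rot': array([-1.02960126e-03,  9.88560254e-01,  1.50822940e-01, -6.46052555e-05]), 'contact_force': array([-0.01437102, -0.48846489, -0.52394997]), 'ft_torque': array([-0.03289598,  0.0394331 ,  0.00241558]), 'grasp_force': 0.0, 'gripper_width': 1.001465448040907}
scene [[435.09849317035946, 0.0, 314.5102234747142], [0.0, 435.09849317035946, 204.13812732682274], [0.0, 0.0, 1.0]] [ 1.2009075  -0.23818398  1.35899717] [-0.1982268   0.7631553   0.5974983  -0.14593116]
top [[370.9718310025116, 0.0, 326.13656002438296], [0.0, 370.9718310025116, 195.5433042117661], [0.0, 0.0, 1.0]] [ 0.44585598 -0.04451877  1.06885684] [ 0.02880371 -0.70164802  0.71144588 -0.02655466]
```

View pics/scene0.png

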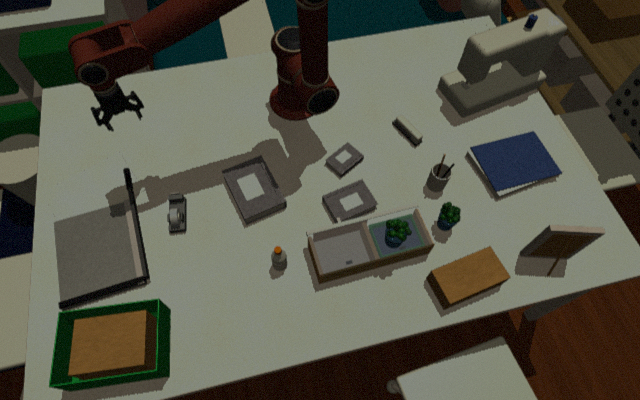

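View pics/top0.png

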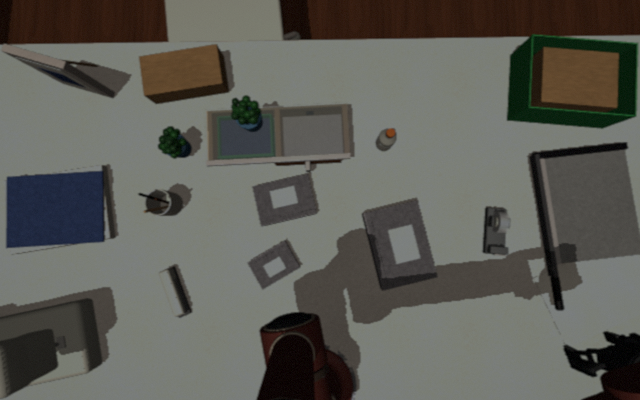

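The top view shows the shelf at about (280,135), with the door's pull at (308,166). There are three grey albums, at (285,199), (274,264) and (400,243). The one at (285,199) looks like the 115x160 one, so I'll measure them all.

```bash
cat > h.py <<'E'
import numpy as np, cv2
from scipy.spatial.transform import Rotation as R
from plant import manip
def rot(f): q=np.array(f["rotation"]); return R.from_quat(q[[1,2,3,0]]).as_matrix()
def ray(f,uv,z):
    uv=np.atleast_2d(uv).astype(float); d=np.c_[uv,np.ones(len(uv))]@np.linalg.inv(f["mtx"]).T@rot(f).T
    e=np.array(f["eye"]); return e+d*((z-e[2])/d[:,2])[:,None]
def proj(f,p):
    c=(np.atleast_2d(p)-f["eye"])@rot(f); c=c@f["mtx"].T; return c[:,:2]/c[:,2:]
def crop(f,x0,y0,x1,y1,s,name):
    c=cv2.resize(f["image"][y0:y1,x0:x1],None,fx=s,fy=s,interpolation=cv2.INTER_CUBIC)
    cv2.imwrite(name,cv2.convertScaleAbs(c,alpha=1.6))
E
python3 - <<'E'
from h import *
f=manip.grab_frame("top"); crop(f,200,95,360,215,5,"pics/c1.png")
g=cv2.cvtColor(f["image"],cv2.COLOR_BGR2GRAY)
for p in [(285,180),(262,199),(285,240),(260,110),(300,130),(280,165),(330,180),(345,157)]: print(p,f["image"][p[1],p[0]])
E
```

```text
(285, 180) [59 60 64]
(262, 199) [64 64 68]
(285, 240) [67 71 73]
(260, 110) [30 42 38]
(300, 130) [89 93 95]
(280, 165) [61 66 68]
(330, 180) [121 128 125]
(345, 157) [107 113 117]
```

View pics/c1.png

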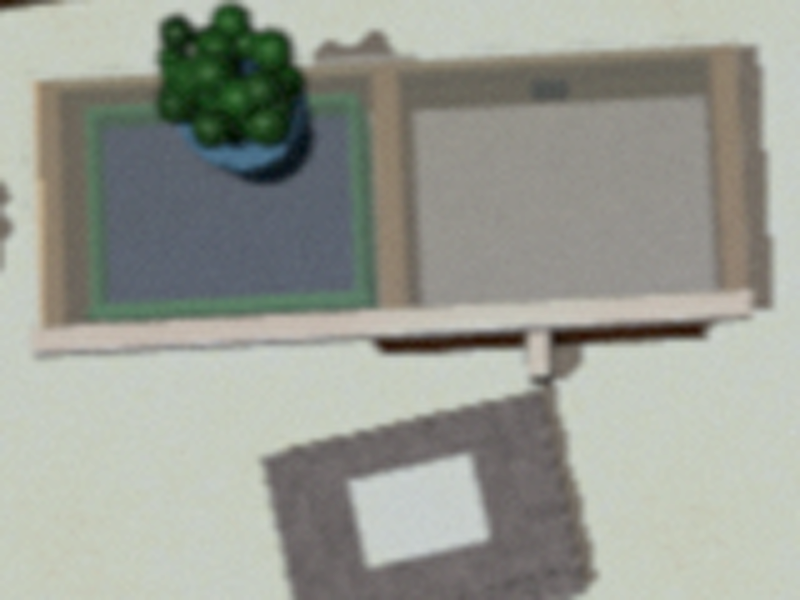

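The crop shows the track's front edge running from crop (35,352) to (752,313), with the rear corners at (40,82) and (755,47). The pull is at crop (538,375) and the door panel spans x=378 to 710. The medium album is angled, with corners at (263,460) and (550,388).

```bash
cat > meas.py <<'E'
from h import *
def albums(f):
    im=f["image"].astype(int); g=im.sum(2)/3
    m=((g<88)&(im.max(2)-im.min(2)<16)).astype(np.uint8)
    return m
def album(f,seed,half=45,z=.034,thr=88):
    # white label is filled by convex hull
    m=albums(f); k=np.zeros_like(m); k[seed[1]-half:seed[1]+half,seed[0]-half:seed[0]+half]=1
    m=cv2.morphologyEx(m*k,cv2.MORPH_OPEN,np.ones((3,3)))
    cs,_=cv2.findContours(m,cv2.RETR_EXTERNAL,cv2.CHAIN_APPROX_NONE)
    c=max(cs,key=cv2.contourArea)[:,0]
    w=ray(f,c,z)[:,:2]*1000
    return cv2.minAreaRect(w.astype(np.float32))
E
python3 - <<'E'
from meas import *
f=manip.grab_frame("top")
for s in [(285,199),(274,264)]: print(album(f,s,36))
C=lambda p:np.array(p)/5+[200,95]-.4
P=ray(f,[C(p) for p in[(35,353),(752,313),(755,47),(40,82)]],.0895)[:,:2]*1000
print(P.round(1))
v=P[0]-P[1]; print("width",np.hypot(*v),"yaw",np.degrees(np.arctan2(-v[0],v[1])), "back yaw",np.degrees(np.arctan2(-(P[3]-P[2])[0],(P[3]-P[2])[1])))
c=P.mean(0); print("centre of rect",c, "depth",np.hypot(*(P[2]-P[1])),np.hypot(*(P[3]-P[0])))
print("pull tip z78",ray(f,[C((527,375)),C((550,375))],.078)*1000)
print("door bottom-front ends z6",ray(f,[C((380,350)),C((707,333))],.006)*1000)
s=manip.grab_frame("scene"); crop(s,290,190,450,290,5,"pics/c2.png")
E
```

```text
((533.088623046875, 64.99351501464844), (141.91441345214844, 187.18850708007812), 12.541715621948242)
((341.9600830078125, 103.35469818115234), (87.43508911132812, 126.79780578613281), 29.388071060180664)
[[ 608.4  275.9]
 [ 624.5 -107. ]
 [ 769.7 -111.4]
 [ 756.1  274.9]]
width 383.26612344073175 yaw 2.403743004172457 back yaw 2.0097097918760287
centre of rect [689.67026714  83.10180922] depth 145.26033305824305 147.7190112658513
pull tip z78 [[594.53978257  14.08720937  78.        ]
 [594.36280234   1.69135751  78.        ]]
door bottom-front ends z6 [[621.1543821  103.31286051   6.        ]
 [628.37793003 -86.09473104   6.        ]]
```

View pics/c2.png

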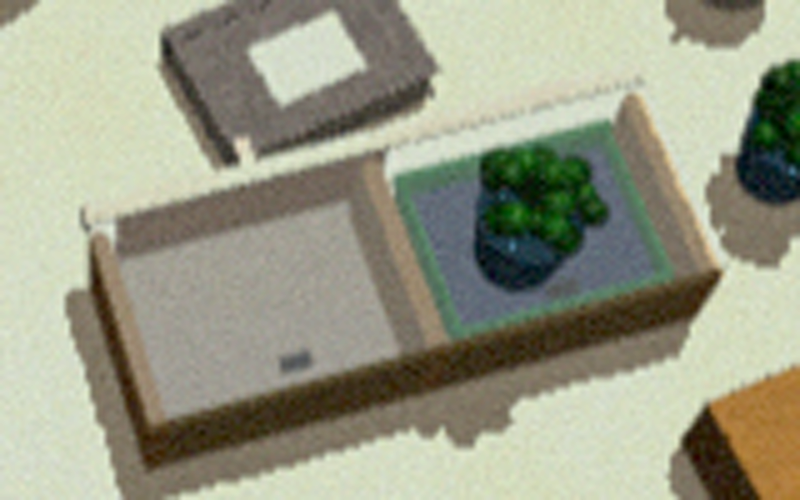

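The scene crop shows the shelf with the door shut before the right compartment, and the pull at crop (245,150). Next I'll refine the edges with gradient line fits.

```bash
cat >> meas.py <<'E'
from scipy.ndimage import map_coordinates, gaussian_filter
def edge(f,a,b,r=5,trim=.12):
    "line fit at the strongest gradient near segment a-b; returns point, dir"
    g=gaussian_filter(cv2.cvtColor(f["image"],cv2.COLOR_BGR2GRAY).astype(float),.8)
    a,b=np.array(a,float),np.array(b,float); d=(b-a)/np.hypot(*(b-a)); n=np.array([-d[1],d[0]])
    s=np.arange(-r,r+.01,.25); pts=[]
    for t in np.linspace(trim,1-trim,40):
        q=a+(b-a)*t+s[:,None]*n; p=map_coordinates(g,[q[:,1],q[:,0]],order=1); pts.append(q[np.argmax(abs(np.gradient(p)))])
    l=cv2.fitLine(np.array(pts,np.float32),cv2.DIST_HUBER,0,.5,.01).ravel(); return l
def cross(l,m):
    t=np.linalg.solve(np.c_[l[:2],-m[:2]],m[2:]-l[2:]); return l[2:]+t[0]*l[:2]
def quad(f,c,z,r=4):
    L=[edge(f,c[i],c[(i+1)%4],r) for i in range(4)]
    px=np.array([cross(L[i-1],L[i]) for i in range(4)]); return px,ray(f,px,z)[:,:2]*1000
E
python3 - <<'E'
from meas import *
f=manip.grab_frame("top")
C=lambda p:np.array(p)/5+[200,95]-.4
px,w=quad(f,[(252.6,187),(310,172.6),(318.4,212),(259.5,224.5)],.034,3)
print(px.round(1).tolist(),w.round(1).tolist()); print([np.hypot(*(w[i]-w[i-1])).round(1) for i in range(4)],w.mean(0))
y=lambda a,b:np.degrees(np.arctan2(-(a-b)[0],(a-b)[1])); print("yaws",y(w[0],w[1]),y(w[3],w[2]))
l=edge(f,C((35,353)),C((752,313)),3); q=np.array([l[2:]-l[:2]*60,l[2:]+l[:2]*60]); w=ray(f,q,.089)*1000; 
if w[0,1]<w[1,1]: w=w[::-1]
print("track",q,w,y(w[0],w[1]))
E
```

```text
[[251.6999969482422, 185.1999969482422], [310.29998779296875, 171.8000030517578], [319.20001220703125, 213.0], [260.6000061035156, 226.39999389648438]] [[559.0, 166.8], [594.6, 1.9], [478.6, -21.8], [443.4, 141.7]]
[np.float64(118.3), np.float64(168.8), np.float64(118.4), np.float64(167.3)] [518.92854625  72.12768945]
yaws 12.182357513109753 12.154933084658197
track [[226.87816 165.80884]
 [346.59726 157.60275]] [[606.07135292 221.86647052  89.        ]
 [623.61439037 -97.95443191  89.        ]] 3.1396813593128265
```

```bash
python3 - <<'E'
from meas import *
y=lambda a,b:np.degrees(np.arctan2(-(a-b)[0],(a-b)[1]))
def line(f,a,b,z,r=3):
    l=edge(f,a,b,r); a,b=np.array(a),np.array(b)
    q=np.array([l[2:]+l[:2]*((p-l[2:])@l[:2]) for p in(a,b)]); w=ray(f,q,z)*1000
    if w[0,1]<w[1,1]: w=w[::-1]
    print(q.round(1).tolist(),w[:,:2].round(1).tolist(),"yaw",y(w[0],w[1]).round(2),"x@y=83",np.interp(83,w[::-1,1],w[::-1,0]).round(1))
f=manip.grab_frame("top"); C=lambda p:np.array(p)/5+[200,95]-.4
print("top"); 
for r in (1.5,2,3): line(f,C((35,353)),C((752,313)),.089,r)
line(f,C((40,82)),C((160,76)),.09,2); line(f,C((300,69)),C((755,47)),.09,2)
print("track back"); line(f,C((60,327)),C((370,312)),.089,1.5)
s=manip.grab_frame("scene"); D=lambda p:np.array(p)/5+[290,190]-.4
print("scene"); line(s,D((95,207)),D((235,175)),.089,2);line(s,D((385,150)),D((640,78)),.089,3); line(s,D((150,430)),D((718,268)),.09,2); line(s,D((150,468)),D((718,300)),0,3)
E
```

```text
top
[[206.7, 167.0], [350.0, 157.4]] [[603.6, 275.7], [624.1, -107.1]] yaw 3.06 x@y=83 613.9
[[206.7, 167.2], [350.0, 157.3]] [[603.1, 275.6], [624.4, -107.1]] yaw 3.18 x@y=83 613.8
[[206.7, 167.2], [350.0, 157.3]] [[603.1, 275.6], [624.4, -107.1]] yaw 3.18 x@y=83 613.8
[[207.6, 111.2], [231.5, 109.2]] [[755.5, 274.7], [760.0, 210.1]] yaw 3.98 x@y=83 760.0
[[259.6, 107.8], [350.6, 103.5]] [[762.7, 134.4], [770.9, -111.3]] yaw 1.91 x@y=83 764.5
track back
[[211.6, 160.0], [273.6, 156.7]] [[622.3, 262.8], [628.8, 97.1]] yaw 2.25 x@y=83 628.8
scene
[[309.0, 232.9], [337.0, 226.5]] [[633.9, -2.2], [634.5, -95.6]] yaw 0.38 x@y=83 633.9
[[366.7, 220.0], [418.0, 206.6]] [[627.0, 279.0], [634.0, 98.2]] yaw 2.21 x@y=83 634.0
[[319.3, 274.6], [433.3, 243.7]] [[765.1, 278.8], [778.1, -98.4]] yaw 1.98 x@y=83 771.8
[[319.7, 283.4], [433.8, 251.7]] [[761.7, 306.2], [777.0, -94.8]] yaw 2.18 x@y=83 770.2
```

Emit:
servo_tool(moves=[[[0, 0, 0, 0, 0, 7.5, 0], [0, 0, 0, 0, 0, 7.5, 0], [27.6, -34.4, 0, 0, 0, 0, 0], [27.6, -34.4, 0, 0, 0, 0, 0], [27.6, -34.4, 0, 0, 0, 0, 0], [27.6, -34.4, 0, 0, 0, 0, 0], [27.6, -34.4, 0, 0, 0, 0, 0], [27.6, -34.4, 0, 0, 0, 0, 0], [27.6, -34.4, 0, 0, 0, 0, 0], [27.6, -34.4, 0, 0, 0, 0, 0], [27.6, -34.4, 0, 0, 0, 0, 0], [27.6, -34.4, 0, 0, 0, 0, 0]]])

```text
time: 1.9
tool_pos: [0.4488, -0.2403, 0.2456]
tool_rot: [0.0, 1.0, 0.02, 0.0]
contact_force: [0.1, 0.2, 0.3]
gripper_width: 0.0
grasp_force: 0.0
```

```bash
cat > go.py <<'E'
# pose of the TCP in the frame of the shelf's front face (mm): x in, y left; z world
from h import *
F=np.array([629.5,84.2]); YAW=np.radians(2.3)
ex=np.array([np.cos(YAW),np.sin(YAW)]); ey=np.array([-ex[1],ex[0]])
def toR(p): d=np.asarray(p)[...,:2]-F; return np.stack([d@ex,d@ey],-1)
def toW(r): return F+r[0]*ex+r[1]*ey
def rep():
    s=manip.state(); q=np.array(s["tool_rot"])[[1,2,3,0]]; M=R.from_quat(q).as_matrix()
    p=np.array(s["tool_pos"])*1000
    print("t",round(s["time"],2),"R",toR(p).round(1),"z",p[2].round(1),"toolx yaw",np.degrees(np.arctan2(M[1,0],M[0,0])).round(2),"z-axis",M[:,2].round(3),"F",np.array(s["contact_force"]).round(1),"w",round(float(s["gripper_width"]),3))
if __name__=="__main__":
    rep(); print(manip.tcp_to_tips)
E
python3 go.py
```

```text
t 1.9 R [-193.6 -317. ] z 245.6 toolx yaw 2.34 z-axis [ 0.001 -0.    -1.   ] F [0.1 0.2 0.3] w 0.0
0.014
```

Emit:
servo_tool(moves=[[[27.6, -34.4, 0, 0, 0, 0, 0], [27.6, -34.4, 0, 0, 0, 0, 0], [27.6, -34.4, 0, 0, 0, 0, 0], [27.6, -34.4, 0, 0, 0, 0, 0], [27.6, -34.4, 0, 0, 0, 0, 0], [27.6, -34, 10, 0, 0, 0, 0], [0, 0, 35, 0, 0, 0, 0], [0, 0, 35, 0, 0, 0, 0], [0, 0, 20, 0, 0, 0, 0], [0, 0, 0, 0, 0, 0, 0]]])

```text
time: 3.15
tool_pos: [0.6039, -0.0288, 0.1435]
tool_rot: [-0.0, 1.0, 0.02, -0.002]
contact_force: [0.1, 0.5, 0.3]
gripper_width: -0.002
grasp_force: 0.0
```

```bash
python3 go.py; python3 - <<'E'
from h import *
f=manip.grab_frame("top");a=f["image"][95:240,225:385]
cv2.imwrite("pics/d1.png",cv2.convertScaleAbs(cv2.resize(a,None,fx=4,fy=4),alpha=1.6))
E
```

```text
t 3.15 R [ -30.1 -111.9] z 143.5 toolx yaw 2.34 z-axis [-0.004  0.001 -1.   ] F [0.1 0.5 0.3] w -0.002
0.014
```

View pics/d1.png

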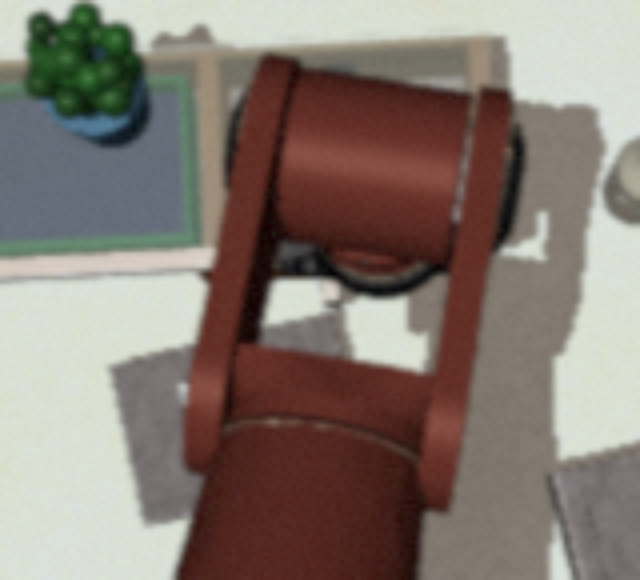

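The picture shows the wrist over the right compartment, and the pull just visible at crop (335,290), left of the gripper. I need to check the plant on top before sweeping.

```bash
python3 - <<'E'
from go import *
def cen(n,box):
    f=manip.grab_frame(n); h=cv2.cvtColor(f["image"],cv2.COLOR_BGR2HSV); m=cv2.inRange(h,(45,110,20),(75,255,255))
    x0,y0,x1,y1=box; k=np.zeros_like(m); k[y0:y1,x0:x1]=m[y0:y1,x0:x1]; k=cv2.morphologyEx(k,cv2.MORPH_OPEN,np.ones((3,3)))
    M=cv2.moments(k,True); return f,[M["m10"]/M["m00"],M["m01"]/M["m00"]],M["m00"]
a,u,n1=cen("top",(228,92,268,134)); b,v,n2=cen("scene",(380,212,420,250))
A=np.array(a["eye"]);da=ray(a,u,0)[0]-A;B=np.array(b["eye"]);db=ray(b,v,0)[0]-B
t=np.linalg.lstsq(np.c_[da,-db],B-A,rcond=None)[0]; p=(A+t[0]*da+B+t[1]*db)/2*1000
print(u,v,n1,n2,p,"R",toR(p),"miss",np.linalg.norm(A+t[0]*da-B-t[1]*db))
E
```

```text
[245.99353448275863, 110.97198275862068] [398.3595890410959, 228.7123287671233] 464.0 292.0 [725.99244245 153.76398132 182.69531439] R [99.20643493 65.63552555] miss 0.0061558908024566894
```

Emit:
servo_tool(moves=[[[0, 0, 30, 0, 0, 0, 0], [0, 0, 30, 0, 0, 0, 0], [0, 0, 23, 0, 0, 0, 0], [0, 0, 0, 0, 0, 0, 0], [0, 0, 0, 0, 0, 0, 0]]])

```text
time: 3.92
tool_pos: [0.6065, -0.0292, 0.0645]
tool_rot: [0.0, 1.0, 0.02, 0.002]
contact_force: [-0.1, 0.5, 0.5]
gripper_width: 0.005
grasp_force: 0.0
```

Emit:
servo_tool(moves=[[[0, -6, 3, 0, 0, 0, 0], [0, -6, 0, 0, 0, 0, 0], [0, -6, 0, 0, 0, 0, 0], [0, -6, 0, 0, 0, 0, 0], [0, -10, 0, 0, 0, 0, 0], [0, -10, 0, 0, 0, 0, 0], [0, -10, 0, 0, 0, 0, 0], [0, -10, 0, 0, 0, 0, 0]]])

```text
time: 4.92
tool_pos: [0.6026, 0.0357, 0.0595]
tool_rot: [0.0, 1.0, 0.021, 0.0]
contact_force: [0.1, -2.2, 2.7]
gripper_width: 0.0
grasp_force: 1.2
```

```bash
python3 go.py
```

```text
t 4.92 R [-28.8 -47.3] z 59.5 toolx yaw 2.36 z-axis [ 0.001 -0.    -1.   ] F [ 0.1 -2.2  2.7] w 0.0
0.014
```

Emit:
servo_tool(moves=[[[0, -10, 0, 0, 0, 0, 0], [0, -10, 0, 0, 0, 0, 0], [0, -10, 0, 0, 0, 0, 0], [0, -10, 0, 0, 0, 0, 0], [0, -10, 0, 0, 0, 0, 0], [0, -10, 0, 0, 0, 0, 0], [0, -10, 0, 0, 0, 0, 0], [0, -10, 0, 0, 0, 0, 0], [0, -10, 0, 0, 0, 0, 0], [0, -10, 0, 0, 0, 0, 0], [0, -6, 0, 0, 0, 0, 0]]])

```text
time: 6.3
tool_pos: [0.5978, 0.1416, 0.0592]
tool_rot: [0.0, 1.0, 0.021, -0.0]
contact_force: [2.6, -1.5, 1.0]
gripper_width: 0.003
grasp_force: 1.1
```

Emit:
servo_tool(moves=[[[0, -3, 0, 0, 0, 0, 0], [0, -3, 0, 0, 0, 0, 0], [0, -3, 0, 0, 0, 0, 0]]])

```text
time: 6.68
tool_pos: [0.5975, 0.1499, 0.0591]
tool_rot: [0.0, 1.0, 0.02, -0.0]
contact_force: [-0.0, -2.3, 1.5]
gripper_width: -0.0
grasp_force: 1.1
```

```bash
python3 go.py
```

```text
t 6.67 R [-29.4  67. ] z 59.1 toolx yaw 2.34 z-axis [-0.001 -0.    -1.   ] F [-0.  -2.3  1.5] w -0.0
0.014
```

Emit:
servo_tool(moves=[[[0, -3, 0, 0, 0, 0, 0], [0, -3, 0, 0, 0, 0, 0], [0, -3, 0, 0, 0, 0, 0]]])

```text
time: 7.05
tool_pos: [0.5972, 0.1591, 0.0592]
tool_rot: [0.0, 1.0, 0.02, -0.0]
contact_force: [0.0, -2.0, 1.1]
gripper_width: 0.003
grasp_force: 1.1
```

Emit:
servo_tool(moves=[[[0, -2, 0, 0, 0, 0, 0], [0, -2, 0, 0, 0, 0, 0], [0, -2, 0, 0, 0, 0, 0]]])

```text
time: 7.42
tool_pos: [0.5971, 0.16, 0.0593]
tool_rot: [0.005, 1.0, 0.021, -0.001]
contact_force: [-0.5, -23.7, 3.2]
gripper_width: 0.002
grasp_force: 11.9
```

Emit:
servo_tool(moves=[[[0, 12, 0, 0, 0, 0, 0], [0, 10, -5, 0, 0, 0, 0], [-15, 0, -35, 0, 0, 0, 0], [-20, 0, -35, 0, 0, 0, 0], [-25, 0, -25, 0, 0, 0, 0], [-25, 0, 0, 0, 0, 0, 40], [0, 0, 0, 0, 0, 0, 85]]])

```text
time: 8.3
tool_pos: [0.5122, 0.1398, 0.1597]
tool_rot: [-0.0, 1.0, 0.021, 0.0]
contact_force: [0.3, 0.5, -0.4]
gripper_width: 0.416
grasp_force: 0.0
```

```bash
python3 go.py;  python3 - <<'E'
from go import *
print(manip.state()["joint_pos"].round(2))
f=manip.grab_frame("top"); g=f["image"].copy(); print(manip.tcp_to_tips)
E
```

```text
t 8.3 R [-115.    60.3] z 159.7 toolx yaw 2.39 z-axis [ 0.001  0.001 -1.   ] F [ 0.3  0.5 -0.4] w 0.416
0.014
[ 0.13 -0.1   1.91  0.    1.33  1.65]
0.014
```

Emit:
servo_tool(moves=[[[0, 0, 0, 0, 0, -10, 85], [0, 0, 0, 0, 0, -10, 85], [0, 0, 0, 0, 0, -10, 85], [0, 0, 0, 0, 0, -10, 85], [0, 0, 0, 0, 0, -10, 85], [0, 0, 0, 0, 0, -10, 85], [0, 0, 0, 0, 0, -10, 85], [0, 0, 0, 0, 0, -10, 85], [0, 0, 0, 0, 0, -10, 85], [30, 0, 0, 0, 0, 0, 85], [35, -2, 20, 0, 0, 0, 85], [0, 0, 35, 0, 0, 0, 85]]])

```text
time: 9.85
tool_pos: [0.5103, 0.2066, 0.1051]
tool_rot: [0.001, 0.692, 0.722, 0.002]
contact_force: [-0.1, -0.0, 0.0]
gripper_width: 0.994
grasp_force: 0.0
```

Emit:
servo_tool(moves=[[[0, 0, 35, 0, 0, 0, 85], [0, 0, 30, 0, 0, 0, 85], [0, 0, 12, 0, 0, 0, 85], [0, 0, 0, 0, 0, 0, 85], [0, 0, 0, 0, 0, 0, 85]]])

```text
time: 10.48
tool_pos: [0.5097, 0.2046, 0.0287]
tool_rot: [0.001, 0.693, 0.721, 0.001]
contact_force: [-0.3, 0.2, 0.6]
gripper_width: 0.996
grasp_force: 0.0
```

```bash
python3 go.py;  python3 - <<'E'
from h import *
f=manip.grab_frame("scene");a=f["image"][100:260,280:470]
cv2.imwrite("pics/d2.png",cv2.convertScaleAbs(cv2.resize(a,None,fx=4,fy=3.6),alpha=1.6))
E
```

```text
t 10.47 R [-114.8  125.1] z 28.7 toolx yaw 92.34 z-axis [ 0.002  0.001 -1.   ] F [-0.3  0.2  0.6] w 0.996
0.014
```

View pics/d2.png

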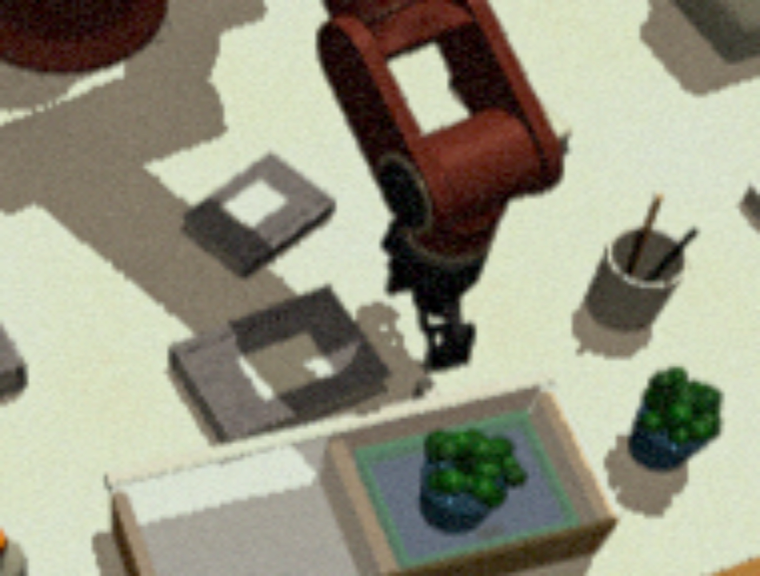

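Door open; the fingers stand at crop (450,340), left of the album. Next I push the album sideways.

Emit:
servo_tool(moves=[[[-12, 0, 6, 0, 0, 0, 85], [-12, 0, 0, 0, 0, 0, 85], [-8, 0, 0, 0, 0, 0, 85], [-8, 0, 0, 0, 0, 0, 85], [-8, 0, 0, 0, 0, 0, 85], [-8, 0, 0, 0, 0, 0, 85], [-8, 0, 0, 0, 0, 0, 85], [-8, 0, 0, 0, 0, 0, 85], [-8, 0, 0, 0, 0, 0, 85], [-8, 0, 0, 0, 0, 0, 85], [-8, 0, 0, 0, 0, 0, 85], [-8, 0, 0, 0, 0, 0, 85]]])

```text
time: 12.02
tool_pos: [0.5126, 0.1, 0.0213]
tool_rot: [-0.0, 0.693, 0.721, 0.0]
contact_force: [-0.6, 3.9, 0.2]
gripper_width: 0.999
grasp_force: 1.7
```

Emit:
servo_tool(moves=[[[-6, 0, 0, 0, 0, 0, 85], [-4, 0, 0, 0, 0, 0, 85], [-3, 0, 0, 0, 0, 0, 85], [0, 0, 0, 0, 0, 0, 85]]])

```text
time: 12.52
tool_pos: [0.5132, 0.087, 0.0213]
tool_rot: [0.0, 0.692, 0.721, -0.0]
contact_force: [-1.2, 1.1, -0.3]
gripper_width: 0.996
grasp_force: 0.5
```

```bash
python3 go.py
```

```text
t 12.53 R [-116.1    7.5] z 21.3 toolx yaw 92.35 z-axis [-0.    -0.001 -1.   ] F [-1.2  1.1 -0.3] w 0.996
0.014
```

Emit:
servo_tool(moves=[[[-4, 0, 0, 0, 0, 0, 85], [-4, 0, 0, 0, 0, 0, 85], [-1, 0, 0, 0, 0, 0, 85], [0, 0, 0, 0, 0, 0, 85], [12, 0, 0, 0, 0, 0, 85], [20, 0, -10, 0, 0, 0, 85], [20, 0, -30, 0, 0, 0, 85], [30, -30, -40, 0, 0, 0, 85], [30, -40, -20, 0, 0, 0, 85], [30, -40, 0, 0, 0, 0, 85], [0, 0, 0, 0, 0, 0, 85]]])

```text
time: 13.9
tool_pos: [0.3957, 0.2172, 0.1212]
tool_rot: [0.0, 0.691, 0.723, -0.0]
contact_force: [0.1, 0.2, 0.7]
gripper_width: 0.995
grasp_force: 0.0
```

```bash
python3 go.py;  python3 - <<'E'
from h import *
f=manip.grab_frame("top");a=f["image"][95:240,210:380]
cv2.imwrite("pics/d3.png",cv2.convertScaleAbs(cv2.resize(a,None,fx=4,fy=4,interpolation=cv2.INTER_CUBIC),alpha=1.6))
E
```

```text
t 13.9 R [-228.3  142.3] z 121.2 toolx yaw 92.6 z-axis [ 0.    -0.001 -1.   ] F [0.1 0.2 0.7] w 0.995
0.014
```

View pics/d3.png

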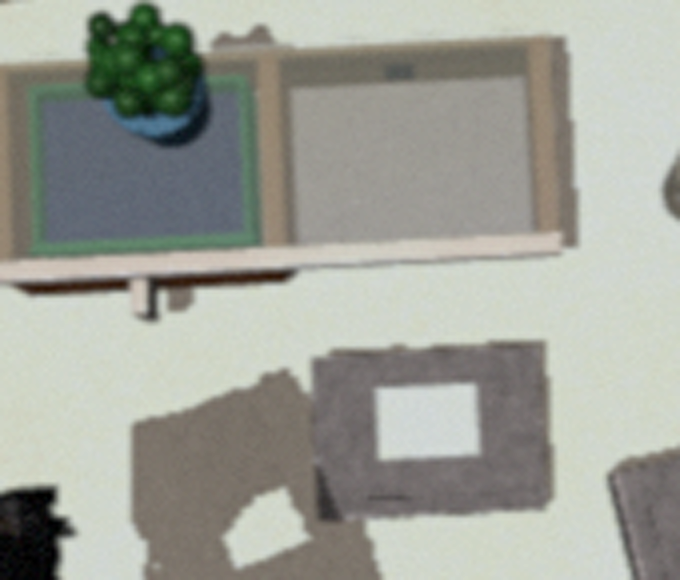

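The album is aligned, with crop corners (313,357), (546,341), (551,508) and (320,520). The compartment floor spans x=288 to 530. The door is fully aside, with its pull at (143,297).

```bash
python3 - <<'E'
from meas import *
from go import *
f=manip.grab_frame("top"); C=lambda p:np.array(p)/4+[210,95]-.4
px,w=quad(f,[C(p) for p in[(313,357),(546,341),(551,508),(320,520)]],.034,2)
print("album R",toR(w).round(1).tolist(),"centre",toR(w.mean(0)).round(1),"sizes",[np.hypot(*(w[i]-w[i-1])).round(1) for i in range(4)])
y=lambda a,b:np.degrees(np.arctan2(-(a-b)[0],(a-b)[1])); print("yaws",y(w[0],w[1]),y(w[3],w[2]),y(w[1],w[2])-90,y(w[0],w[3])-90)
def line(n,a,b,z,r=2):
    l=edge(f,C(a),C(b),r); q=np.array([l[2:]+l[:2]*((C(p)-l[2:])@l[:2]) for p in(a,b)]); print(n,q.round(1).tolist(),toR(ray(f,q,z)[:,:2]*1000).round(1).tolist())
line("floor left",(290,90),(288,235),.0); line("floor right",(525,85),(533,225),.0)
line("divider top right",(280,60),(290,240),.087); line("right wall top left",(527,50),(538,230),.087)
line("right wall outer",(552,45),(562,230),.087); line("track end",(560,235),(562,250),.089)
E
```

```text
album R [[-63.5, -14.6], [-65.1, -179.3], [-183.8, -179.1], [-184.7, -13.3]] centre [-124.3  -96.6] sizes [np.float64(121.2), np.float64(164.7), np.float64(118.7), np.float64(165.7)]
yaws 1.736036683588959 2.6097352009572625 -177.83669966227467 -178.3068771126786
floor left [[282.0, 117.1], [284.0, 153.2]] [[133.3, -4.6], [25.6, -5.7]]
floor right [[340.1, 115.9], [342.5, 150.9]] [[127.5, -175.3], [23.2, -176.4]]
divider top right [[281.6, 109.5], [284.1, 154.5]] [[128.1, -14.0], [4.7, -15.2]]
right wall top left [[340.0, 107.2], [342.2, 152.2]] [[125.9, -172.0], [2.4, -171.1]]
right wall outer [[350.2, 105.9], [349.6, 152.1]] [[127.9, -199.9], [1.6, -190.7]]
track end [[349.2, 153.5], [350.9, 156.7]] [[-2.6, -189.4], [-11.3, -193.4]]
```

```bash
python3 - <<'E'
from meas import *
from go import *
f=manip.grab_frame("scene")
P=lambda r,z:proj(f,[np.r_[toW(r),z]/1000])[0]
px,w=quad(f,[P(p,34) for p in[(-66,-13),(-66,-174),(-181,-174),(-181,-13)]],.034,2.5)
print("album R",toR(w).round(1).tolist(),"centre",toR(w.mean(0)).round(1),[np.hypot(*(w[i]-w[i-1])).round(1) for i in range(4)])
def line(n,a,b,z,r=2.5):
    A,B=P(a,z),P(b,z); l=edge(f,A,B,r); q=np.array([l[2:]+l[:2]*((p-l[2:])@l[:2]) for p in(A,B)]); print(n,(q-[A,B]).round(1).tolist(),toR(ray(f,q,z/1000)[:,:2]*1000).round(1).tolist())
line("floor left",(20,-6),(90,-5),0); line("right wall top left",(10,-178),(130,-178),87);line("right wall top right",(10,-192),(130,-192),87)
line("divider top R",(10,-7),(130,-7),87);line("divider top L",(10,7),(130,7),87)
print(P((0,-100),0))
E
```

```text
album R [[-66.8, -19.0], [-67.1, -182.8], [-182.5, -180.5], [-180.5, -1.5]] centre [-124.2  -96. ] [np.float64(115.0), np.float64(163.8), np.float64(115.4), np.float64(179.1)]
floor left [[1.0, -0.4], [0.7, -0.3]] [[19.6, -2.3], [89.7, -2.3]]
right wall top left [[-2.4, 0.8], [-2.4, 0.8]] [[10.4, -186.1], [130.3, -185.7]]
right wall top right [[0.4, -0.1], [1.4, -0.5]] [[9.9, -190.6], [129.7, -187.3]]
divider top R [[0.1, -0.1], [0.5, -0.2]] [[9.9, -6.5], [129.8, -5.4]]
divider top L [[0.3, -0.1], [0.2, -0.1]] [[9.9, 7.9], [129.9, 7.7]]
[331.64475015 238.56952264]
```

Emit:
servo_tool(moves=[[[-38, 13.5, 0, 0, 0, 0, 85], [-38, 13.5, 0, 0, 0, 0, 85], [-38, 13.5, 0, 0, 0, 0, 85], [-38, 13.5, 0, 0, 0, 0, 85], [-38, 13.5, 0, 0, 0, 0, 85], [-38, 13.5, 0, 0, 0, 0, 85], [-38, 13.5, 0, 0, 0, 0, 85], [-38, 13.5, 0, 0, 0, 0, 85], [-38, 13.5, 0, 0, 0, 0, 85], [0, 0, 20, 0, 0, 0, 85], [0, 0, 10, 0, 0, 0, 85], [0, 0, 0, 0, 0, 0, 85]]])

```text
time: 15.55
tool_pos: [0.5317, -0.1199, 0.0891]
tool_rot: [-0.002, 0.692, 0.722, -0.001]
contact_force: [0.3, -0.8, -0.1]
gripper_width: 0.994
grasp_force: 0.0
```

```bash
python3 go.py;  python3 - <<'E'
from h import *
f=manip.grab_frame("scene");a=f["image"][130:290,210:410]
cv2.imwrite("pics/d4.png",cv2.convertScaleAbs(cv2.resize(a,None,fx=4,fy=3.7,interpolation=cv2.INTER_CUBIC),alpha=1.6))
E
```

```text
t 15.55 R [-105.9 -200. ] z 89.1 toolx yaw 92.38 z-axis [-0.004  0.002 -1.   ] F [ 0.3 -0.8 -0.1] w 0.994
0.014
```

View pics/d4.png

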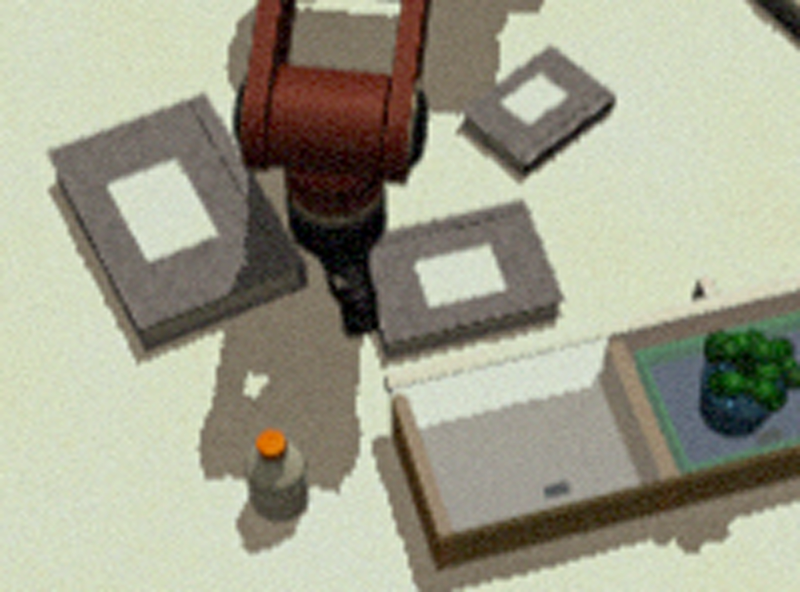

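The gripper is above the gap between the two albums, around crop (360,310). I'll lower it and creep toward the medium album until it touches.

Emit:
servo_tool(moves=[[[0, 0, 25, 0, 0, 0, 85], [0, 0, 25, 0, 0, 0, 85], [0, 0, 17, 0, 0, 0, 85], [0, 0, 0, 0, 0, 0, 85], [5, 0, 0, 0, 0, 0, 85], [3, 0, 0, 0, 0, 0, 85]]])

```text
time: 16.35
tool_pos: [0.5338, -0.1129, 0.0256]
tool_rot: [0.001, 0.692, 0.722, 0.0]
contact_force: [0.0, -0.1, 0.4]
gripper_width: 0.993
grasp_force: 0.0
```

Emit:
servo_tool(moves=[[[2, 0, 0, 0, 0, 0, 85], [2, 0, 0, 0, 0, 0, 85]]])

```text
time: 16.6
tool_pos: [0.533, -0.1088, 0.0247]
tool_rot: [0.0, 0.692, 0.721, 0.0]
contact_force: [0.7, 0.9, -0.8]
gripper_width: 0.995
grasp_force: 0.0
```

Emit:
servo_tool(moves=[[[2, 0, 0, 0, 0, 0, 85], [2, 0, 0, 0, 0, 0, 85]]])

```text
time: 16.85
tool_pos: [0.5326, -0.1048, 0.0243]
tool_rot: [-0.0, 0.692, 0.721, 0.0]
contact_force: [0.6, 0.6, 0.0]
gripper_width: 0.992
grasp_force: 0.0
```

```bash
python3 go.py
```

```text
t 16.85 R [-104.4 -185. ] z 24.3 toolx yaw 92.34 z-axis [-0.  0. -1.] F [0.6 0.6 0. ] w 0.992
0.014
```

Emit:
servo_tool(moves=[[[1, 0, 0, 0, 0, 0, 85], [1, 0, 0, 0, 0, 0, 85]]])

```text
time: 17.1
tool_pos: [0.5325, -0.1031, 0.0243]
tool_rot: [0.0, 0.692, 0.722, -0.0]
contact_force: [0.0, -2.1, -0.5]
gripper_width: 0.994
grasp_force: 1.2
```

Emit:
servo_tool(moves=[[[1, 0, 0, 0, 0, 0, 85], [1, 0, 0, 0, 0, 0, 85]]])

```text
time: 17.35
tool_pos: [0.5324, -0.1014, 0.0243]
tool_rot: [0.0, 0.692, 0.722, -0.0]
contact_force: [-1.1, -1.9, -1.2]
gripper_width: 0.994
grasp_force: 1.6
```

Emit:
servo_tool(moves=[[[1, 0, 0, 0, 0, 0, 85], [1, 0, 0, 0, 0, 0, 85]]])

```text
time: 17.6
tool_pos: [0.5323, -0.099, 0.0243]
tool_rot: [0.0, 0.692, 0.721, -0.0]
contact_force: [-0.7, -2.9, -1.0]
gripper_width: 0.994
grasp_force: 1.6
```

```bash
python3 go.py
```

```text
t 17.6 R [-104.4 -179.2] z 24.3 toolx yaw 92.35 z-axis [-0. -0. -1.] F [-0.7 -2.9 -1. ] w 0.994
0.014
```

Emit:
servo_tool(moves=[[[-10, 0, 0, 0, 0, 0, 85], [0, 0, -30, 0, 0, 0, 85], [0, 0, -40, 0, 0, 0, 85], [0, 0, -40, 0, 0, 10, 85], [0, 0, 0, 0, 0, 10, 85], [0, 0, 0, 0, 0, 10, 85], [0, 0, 0, 0, 0, 10, 85], [0, 0, 0, 0, 0, 10, 85], [0, 0, 0, 0, 0, 10, 85], [0, 0, 0, 0, 0, 10, 85], [0, 0, 0, 0, 0, 10, 85], [0, 0, 0, 0, 0, 10, 85]]])

```text
time: 19.1
tool_pos: [0.5329, -0.1089, 0.1343]
tool_rot: [-0.001, 1.0, 0.017, 0.0]
contact_force: [-0.0, -0.0, -0.0]
gripper_width: 0.997
grasp_force: 0.0
```

```bash
python3 go.py
```

```text
t 19.1 R [-104.3 -189.1] z 134.3 toolx yaw 1.99 z-axis [ 0.     0.001 -1.   ] F [-0. -0. -0.] w 0.997
0.014
```

Emit:
servo_tool(moves=[[[-28, -24.5, 0, 0, 0, -0.3, 85], [-28, -24.5, 0, 0, 0, 0, 85], [-28, -24.5, 0, 0, 0, 0, 85], [-28, -24.5, 0, 0, 0, 0, 85], [0, 0, 35, 0, 0, 0, 85], [0, 0, 35, 0, 0, 0, 85], [0, 0, 30, 0, 0, 0, 85], [0, 0, 11, 0, 0, 0, 85], [0, 0, 0, 0, 0, 0, 85]]])

```text
time: 20.23
tool_pos: [0.4163, -0.016, 0.0231]
tool_rot: [-0.0, 1.0, 0.023, -0.001]
contact_force: [-1.3, 0.5, 0.6]
gripper_width: 0.995
grasp_force: 0.0
```

```bash
python3 go.py
```

```text
t 20.23 R [-217.   -91.6] z 23.1 toolx yaw 2.63 z-axis [-0.001  0.001 -1.   ] F [-1.3  0.5  0.6] w 0.995
0.014
```

Emit:
servo_tool(moves=[[[10, 0, 0, 0, 0, 0, 85], [10, 0, 0, 0, 0, 0, 85], [7, 0, 0, 0, 0, 0, 85], [7, 0, 0, 0, 0, 0, 85], [7, 0, 0, 0, 0, 0, 85], [7, 0, 0, 0, 0, 0, 85], [7, 0, 0, 0, 0, 0, 85], [7, 0, 0, 0, 0, 0, 85], [7, 0, 0, 0, 0, 0, 85], [7, 0, 0, 0, 0, 0, 85], [7, 0, 0, 0, 0, 0, 85]]])

```text
time: 21.6
tool_pos: [0.4985, -0.0121, 0.0236]
tool_rot: [-0.0, 1.0, 0.023, -0.003]
contact_force: [-9.0, -1.2, 8.2]
gripper_width: 0.999
grasp_force: 4.5
```

```bash
python3 go.py;  python3 - <<'E'
from h import *
f=manip.grab_frame("scene");a=f["image"][150:290,260:430]
cv2.imwrite("pics/d5.png",cv2.convertScaleAbs(cv2.resize(a,None,fx=4.6,fy=4.2,interpolation=cv2.INTER_CUBIC),alpha=1.6))
E
```

```text
t 21.6 R [-134.8  -91. ] z 23.6 toolx yaw 2.69 z-axis [-0.005  0.    -1.   ] F [-9.  -1.2  8.2] w 0.999
0.014
```

View pics/d5.png

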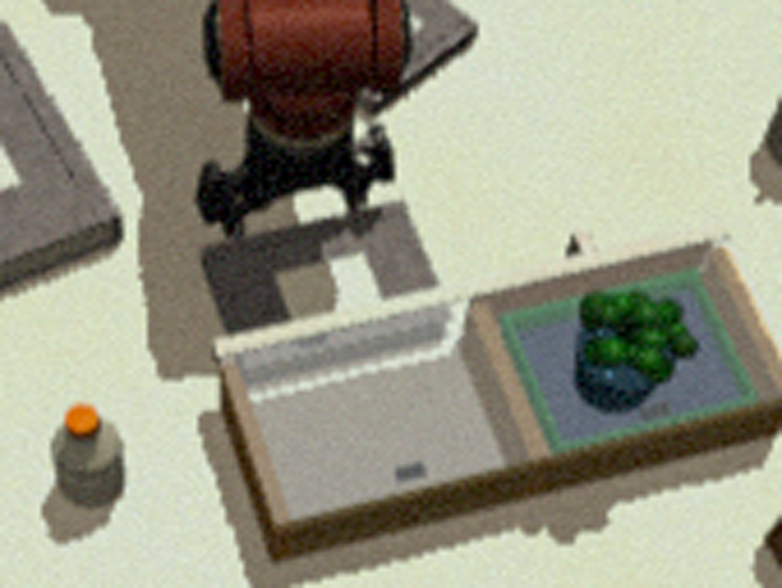

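The album is at the opening, its right edge at crop (228,330) and left edge at (437,285). I'll check whether the force is a jam.

Emit:
servo_tool(moves=[[[0, 0, 0, 0, 0, 0, 85]]])

```text
time: 21.78
tool_pos: [0.4999, -0.0121, 0.0236]
tool_rot: [-0.0, 1.0, 0.023, 0.0]
contact_force: [-2.2, -0.0, 1.4]
gripper_width: 0.994
grasp_force: 0.9
```

Emit:
servo_tool(moves=[[[2, 0, 0, 0, 0, 0, 85], [2, 0, 0, 0, 0, 0, 85]]])

```text
time: 22.02
tool_pos: [0.5021, -0.012, 0.0232]
tool_rot: [-0.0, 1.0, 0.023, -0.002]
contact_force: [-8.9, -0.6, 5.6]
gripper_width: 0.994
grasp_force: 4.0
```

Emit:
servo_tool(moves=[[[2, 0, 0, 0, 0, 0, 85], [2, 0, 0, 0, 0, 0, 85]]])

```text
time: 22.28
tool_pos: [0.5061, -0.0118, 0.0232]
tool_rot: [-0.0, 1.0, 0.023, -0.002]
contact_force: [-8.3, -0.7, 6.8]
gripper_width: 0.999
grasp_force: 4.0
```

```bash
python3 go.py; python3 - <<'E'
from meas import *
from go import *
f=manip.grab_frame("scene")
P=lambda r,z:proj(f,[np.r_[toW(r),z]/1000])[0]
for n,a,b,z in [("album left",(-110,-10),(-45,-10),34),("album right",(-110,-175),(-45,-175),34),("front bottom?",(-8,-40),(-8,-150),34)]:
    A,B=P(a,z),P(b,z); l=edge(f,A,B,3); q=np.array([l[2:]+l[:2]*((p-l[2:])@l[:2]) for p in(A,B)]); print(n,toR(ray(f,q,z/1000)[:,:2]*1000).round(1).tolist())
E
```

```text
t 22.27 R [-127.2  -91. ] z 23.2 toolx yaw 2.66 z-axis [-0.004  0.    -1.   ] F [-8.3 -0.7  6.8] w 0.999
0.014
album left [[-110.4, -7.5], [-45.7, -5.2]]
album right [[-110.3, -171.0], [-45.3, -170.3]]
front bottom? [[0.8, -42.4], [-21.0, -147.0]]
```

Emit:
servo_tool(moves=[[[4, 0, 0, 0, 0, 0, 85], [4, 0, 0, 0, 0, 0, 85], [4, 0, 0, 0, 0, 0, 85]]])

```text
time: 22.7
tool_pos: [0.5182, -0.0112, 0.0231]
tool_rot: [-0.0, 1.0, 0.023, -0.002]
contact_force: [-6.6, 0.1, 5.1]
gripper_width: 0.994
grasp_force: 3.5
```

Emit:
servo_tool(moves=[[[4, 0, 0, 0, 0, 0, 85], [4, 0, 0, 0, 0, 0, 85], [4, 0, 0, 0, 0, 0, 85]]])

```text
time: 23.08
tool_pos: [0.5302, -0.0106, 0.0231]
tool_rot: [-0.0, 1.0, 0.023, -0.002]
contact_force: [-7.1, -0.5, 5.0]
gripper_width: 0.994
grasp_force: 3.5
```

Emit:
servo_tool(moves=[[[4, 0, 0, 0, 0, 0, 85], [4, 0, 0, 0, 0, 0, 85], [4, 0, 0, 0, 0, 0, 85], [4, 0, 0, 0, 0, 0, 85]]])

```text
time: 23.58
tool_pos: [0.5462, -0.0099, 0.0231]
tool_rot: [-0.0, 1.0, 0.023, -0.002]
contact_force: [-7.7, -0.7, 5.2]
gripper_width: 0.993
grasp_force: 3.5
```

```bash
python3 go.py
```

```text
t 23.57 R [-87.  -90.7] z 23.1 toolx yaw 2.66 z-axis [-0.004  0.    -1.   ] F [-7.7 -0.7  5.2] w 0.993
0.014
```

Emit:
servo_tool(moves=[[[4, 0, 0, 0, 0, 0, 85], [4, 0, 0, 0, 0, 0, 85], [4, 0, 0, 0, 0, 0, 85], [4, 0, 0, 0, 0, 0, 85], [4, 0, 0, 0, 0, 0, 85]]])

```text
time: 24.2
tool_pos: [0.5662, -0.009, 0.0231]
tool_rot: [-0.0, 1.0, 0.023, -0.002]
contact_force: [-6.7, -0.9, 3.9]
gripper_width: 0.996
grasp_force: 3.5
```

Emit:
servo_tool(moves=[[[-15, 0, 0, 0, 0, 0, 85], [-15, 0, -3, 0, 0, 0, 85], [0, 0, 0, 0, 10, 0, 85], [0, 0, 0, 0, 10, 0, 85], [0, 0, 0, 0, 10, 0, 85], [0, 0, 0, 0, 0, 0, 85], [0, 0, 0, 0, 0, 0, 85]]])

```text
time: 25.08
tool_pos: [0.5385, -0.0108, 0.0276]
tool_rot: [-0.006, 0.966, 0.022, 0.259]
contact_force: [0.5, -0.0, -0.1]
gripper_width: 0.996
grasp_force: 0.0
```

```bash
python3 go.py
```

```text
t 25.07 R [-94.7 -91.3] z 27.6 toolx yaw 2.66 z-axis [ 0.5    0.023 -0.866] F [ 0.5 -0.  -0.1] w 0.996
0.014
```

Emit:
servo_tool(moves=[[[-2.5, 0, 4.3, 0, 0, 0, 85], [8.7, 0, 5, 0, 0, 0, 85], [4.3, 0, 2.5, 0, 0, 0, 85], [4.3, 0, 2.5, 0, 0, 0, 85], [4.3, 0, 2.5, 0, 0, 0, 85], [4.3, 0, 2.5, 0, 0, 0, 85]]])

```text
time: 25.82
tool_pos: [0.5675, -0.0091, 0.0212]
tool_rot: [-0.006, 0.966, 0.022, 0.259]
contact_force: [0.7, -0.3, -0.5]
gripper_width: 0.996
grasp_force: 0.0
```

```bash
python3 go.py
```

```text
t 25.82 R [-65.7 -90.7] z 21.2 toolx yaw 2.65 z-axis [ 0.499  0.023 -0.866] F [ 0.7 -0.3 -0.5] w 0.996
0.014
```

Emit:
servo_tool(moves=[[[3.5, 0, 2, 0, 0, 0, 85], [3.5, 0, 2, 0, 0, 0, 85], [3.5, 0, 2, 0, 0, 0, 85]]])

```text
time: 26.2
tool_pos: [0.5786, -0.0083, 0.0209]
tool_rot: [-0.006, 0.966, 0.023, 0.258]
contact_force: [-8.4, -2.0, 5.9]
gripper_width: 1.003
grasp_force: 3.8
```

```bash
python3 go.py
```

```text
t 26.2 R [-54.6 -90.4] z 20.9 toolx yaw 2.68 z-axis [ 0.497  0.024 -0.867] F [-8.4 -2.   5.9] w 1.003
0.014
```

Emit:
servo_tool(moves=[[[-13, 0, -7.5, 0, 0, 0, 85], [3, 0, -5.2, 0, 8, 0, 30], [0, 0, 0, 0, 0, 0, 30], [0, 0, 0, 0, 0, 0, 30], [0, 0, 0, 0, 0, 0, 30], [0, 0, 0, 0, 0, 0, 30]]])

```text
time: 26.95
tool_pos: [0.5652, -0.0093, 0.028]
tool_rot: [-0.007, 0.945, 0.022, 0.326]
contact_force: [-0.3, -0.4, -0.4]
gripper_width: 0.353
grasp_force: 0.0
```

```bash
python3 go.py
```

```text
t 26.95 R [-68.  -90.9] z 28.0 toolx yaw 2.68 z-axis [ 0.615  0.028 -0.788] F [-0.3 -0.4 -0.4] w 0.353
0.014
```

Emit:
servo_tool(moves=[[[4.7, 0, 3.7, 0, 0, 0, 30], [3.2, 0, 2.5, 0, 0, 0, 30], [3.2, 0, 2.5, 0, 0, 0, 30]]])

```text
time: 27.32
tool_pos: [0.5785, -0.0085, 0.0272]
tool_rot: [-0.008, 0.945, 0.022, 0.325]
contact_force: [-7.5, -0.7, 5.6]
gripper_width: 0.352
grasp_force: 4.0
```

Emit:
servo_tool(moves=[[[3.9, 0, 3.1, 0, 0, 0, 30], [3.9, 0, 3.1, 0, 0, 0, 30], [3.9, 0, 3.1, 0, 0, 0, 30], [3.9, 0, 3.1, 0, 0, 0, 30]]])

```text
time: 27.82
tool_pos: [0.5984, -0.0075, 0.0271]
tool_rot: [-0.008, 0.945, 0.022, 0.325]
contact_force: [-8.0, -1.0, 7.5]
gripper_width: 0.354
grasp_force: 4.2
```

```bash
python3 go.py
```

```text
t 27.82 R [-34.8 -90.4] z 27.1 toolx yaw 2.66 z-axis [ 0.614  0.029 -0.789] F [-8.  -1.   7.5] w 0.354
0.014
```

Emit:
servo_tool(moves=[[[3.9, 0, 3.1, 0, 0, 0, 30], [3.9, 0, 3.1, 0, 0, 0, 30], [3.2, 0, 2.5, 0, 0, 0, 30]]])

```text
time: 28.2
tool_pos: [0.6124, -0.0069, 0.0271]
tool_rot: [-0.008, 0.945, 0.022, 0.325]
contact_force: [-8.1, -0.4, 7.8]
gripper_width: 0.351
grasp_force: 4.3
```

Emit:
servo_tool(moves=[[[3.2, 0, 2.5, 0, 0, 0, 30], [3.2, 0, 2.5, 0, 0, 0, 30]]])

```text
time: 28.45
tool_pos: [0.6205, -0.0065, 0.0271]
tool_rot: [-0.008, 0.945, 0.022, 0.325]
contact_force: [-9.2, -0.3, 7.3]
gripper_width: 0.35
grasp_force: 4.3
```

Emit:
servo_tool(moves=[[[3.2, 0, 2.5, 0, 0, 0, 30]]])

```text
time: 28.58
tool_pos: [0.6246, -0.0063, 0.0271]
tool_rot: [-0.008, 0.945, 0.022, 0.325]
contact_force: [-8.8, 0.3, 6.9]
gripper_width: 0.348
grasp_force: 4.3
```

```bash
python3 go.py; python3 - <<'E'
from meas import *
from go import *
f=manip.grab_frame("scene")
P=lambda r,z:proj(f,[np.r_[toW(r),z]/1000])[0]
a=f["image"][190:290,290:420]
cv2.imwrite("pics/d6.png",cv2.convertScaleAbs(cv2.resize(a,None,fx=6,fy=6,interpolation=cv2.INTER_CUBIC),alpha=1.6))
for x in (115,123,128,134): print(x,((P((x,-93),34)-[290,190])*6).round(),((P((x,-93),0)-[290,190])*6).round())
E
```

```text
t 28.57 R [ -8.6 -90.2] z 27.1 toolx yaw 2.67 z-axis [ 0.614  0.029 -0.788] F [-8.8  0.3  6.9] w 0.348
0.014
115 [330. 451.] [325. 473.]
123 [334. 464.] [329. 486.]
128 [337. 473.] [332. 495.]
134 [341. 483.] [336. 505.]
```

View pics/d6.png

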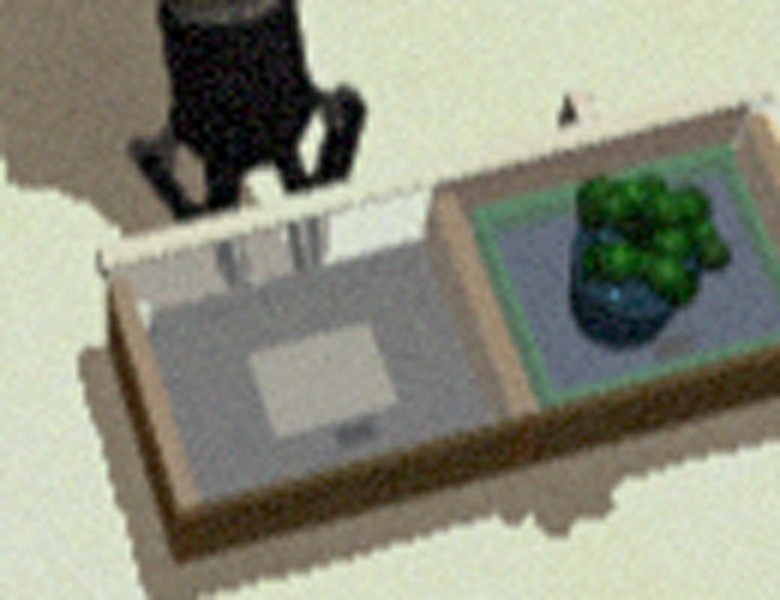

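The album is in the compartment, its spine line running from about crop (150,312) to (430,246). Now I'll compute how deep that is.

```bash
python3 - <<'E'
from meas import *
from go import *
f=manip.grab_frame("scene"); C=lambda p:np.array(p)/6+[290,190]
P=lambda r,z:proj(f,[np.r_[toW(r),z]/1000])[0]
for a,b in [((155,311),(215,297)),((330,268),(428,245))]:
    l=edge(f,C(a),C(b),2); q=np.array([l[2:]+l[:2]*((C(p)-l[2:])@l[:2]) for p in(a,b)]); print("spine",toR(ray(f,q,.034)[:,:2]*1000).round(1).tolist())
# reference: track front/back edge and shelf back edge in the same view
for n,x,z in (("track front",-14,89),("track back",0,89),("back top",70+70,90),("back bottom",140,0)):
    A,B=P((x,20),z),P((x,170),z)
    if n.startswith("back"): A,B=P((x,-170),z),P((x,-20),z)
    l=edge(f,A,B,2.5); q=np.array([l[2:]+l[:2]*((p-l[2:])@l[:2]) for p in(A,B)]); print(n,toR(ray(f,q,z/1000)[:,:2]*1000).round(1).tolist())
E
```

```text
spine [[8.1, -159.7], [10.6, -125.6]]
spine [[8.7, -58.7], [7.8, -1.1]]
track front [[-5.0, 19.0], [-4.9, 168.5]]
track back [[1.6, 19.8], [2.0, 169.7]]
back top [[142.4, -170.1], [142.4, -20.2]]
back bottom [[140.4, -170.0], [140.1, -20.0]]
```

Emit:
servo_tool(moves=[[[-11.8, 0, -9.2, 0, 0, 0, 30], [-19.7, 0, -15.4, 0, 0, 0, 30], [-23.6, 0, -18.5, 0, 0, 0, 30], [-23.6, 0, -18.5, 0, 0, 0, 0], [21, 0, -27, 0, -9.5, 0, 0], [0, 0, -35, 0, -9.5, 0, 0], [0, 0, -35, 0, -9.5, 0, 0], [0, 0, -20, 0, -9.5, 0, 0], [0, -20, 0, 0, 0, 0, 0]]])

```text
time: 29.8
tool_pos: [0.4942, 0.0075, 0.1449]
tool_rot: [-0.001, 1.0, 0.024, 0.008]
contact_force: [-0.6, 0.6, -0.3]
gripper_width: -0.003
grasp_force: 0.0
```

```bash
python3 go.py
```

```text
t 29.8 R [-138.2  -71.2] z 144.9 toolx yaw 2.78 z-axis [ 0.016  0.003 -1.   ] F [-0.6  0.6 -0.3] w -0.003
0.014
```

Emit:
servo_tool(moves=[[[10, -34, 0, 0, 0, 0, 0], [10, -34, 0, 0, 0, 0, 0], [10, -34, 0, 0, 0, 0, 0], [10, -34, 0, 0, 0, 0, 0], [20, -34, 0, 0, 0, 0, 0], [25, -34, 0, 0, 0, 0, 0], [25, 0, 0, 0, 0, 0, 0], [0, 0, 30, 0, 0, 0, 0], [0, 0, 30, 0, 0, 0, 0], [0, 0, 24, 0, 0, 0, 0], [0, 0, 0, 0, 0, 0, 0]]])

```text
time: 31.18
tool_pos: [0.5897, 0.2169, 0.057]
tool_rot: [-0.001, 1.0, 0.025, 0.003]
contact_force: [-0.7, 0.4, 0.3]
gripper_width: 0.005
grasp_force: 0.0
```

```bash
python3 go.py
```

```text
t 31.18 R [-34.4 134.2] z 57.0 toolx yaw 2.85 z-axis [ 0.006  0.003 -1.   ] F [-0.7  0.4  0.3] w 0.005
0.014
```

Emit:
servo_tool(moves=[[[4, 6, 0, 0, 0, 0, 0], [0, 6, 0, 0, 0, 0, 0], [0, 6, 0, 0, 0, 0, 0], [0, 6, 0, 0, 0, 0, 0], [0, 8, 0, 0, 0, 0, 0], [0, 10, 0, 0, 0, 0, 0], [0, 10, 0, 0, 0, 0, 0], [0, 10, 0, 0, 0, 0, 0], [0, 10, 0, 0, 0, 0, 0], [0, 10, 0, 0, 0, 0, 0], [0, 10, 0, 0, 0, 0, 0]]])

```text
time: 32.55
tool_pos: [0.6008, 0.1252, 0.0596]
tool_rot: [-0.002, 1.0, 0.025, 0.006]
contact_force: [-1.4, 2.3, 2.3]
gripper_width: 0.002
grasp_force: 1.2
```

```bash
python3 go.py
```

```text
t 32.55 R [-27.1  42.2] z 59.6 toolx yaw 2.84 z-axis [ 0.011  0.004 -1.   ] F [-1.4  2.3  2.3] w 0.002
0.014
```

Emit:
servo_tool(moves=[[[0, 10, 0, 0, 0, 0, 0], [0, 10, 0, 0, 0, 0, 0], [0, 10, 0, 0, 0, 0, 0], [0, 10, 0, 0, 0, 0, 0], [0, 10, 0, 0, 0, 0, 0], [0, 10, 0, 0, 0, 0, 0], [0, 10, 0, 0, 0, 0, 0], [0, 10, 0, 0, 0, 0, 0], [0, 10, 0, 0, 0, 0, 0], [0, 8, 0, 0, 0, 0, 0]]])

```text
time: 33.8
tool_pos: [0.6047, 0.0276, 0.0587]
tool_rot: [-0.002, 1.0, 0.025, 0.004]
contact_force: [-4.6, 3.5, 2.0]
gripper_width: 0.0
grasp_force: 1.2
```

```bash
python3 go.py
```

```text
t 33.8 R [-27.  -55.5] z 58.7 toolx yaw 2.84 z-axis [ 0.009  0.004 -1.   ] F [-4.6  3.5  2. ] w 0.0
0.014
```

Emit:
servo_tool(moves=[[[-1, 5, 0, 0, 0, 0, 0], [0, 4, 0, 0, 0, 0, 0], [0, 4, 0, 0, 0, 0, 0], [0, 3, 0, 0, 0, 0, 0]]])

```text
time: 34.3
tool_pos: [0.6052, 0.0136, 0.059]
tool_rot: [-0.004, 1.0, 0.024, 0.005]
contact_force: [-2.9, 13.5, -0.3]
gripper_width: 0.003
grasp_force: 7.0
```

Emit:
servo_tool(moves=[[[0, 2, 0, 0, 0, 0, 0], [0, 2, 0, 0, 0, 0, 0]]])

```text
time: 34.55
tool_pos: [0.6052, 0.0135, 0.0591]
tool_rot: [-0.007, 1.0, 0.024, 0.005]
contact_force: [-2.6, 25.7, 1.5]
gripper_width: -0.002
grasp_force: 12.6
```

Emit:
servo_tool(moves=[[[0, 2, 0, 0, 0, 0, 0], [0, 1, 0, 0, 0, 0, 0]]])

```text
time: 34.8
tool_pos: [0.6052, 0.0134, 0.0591]
tool_rot: [-0.01, 1.0, 0.025, 0.005]
contact_force: [-3.3, 33.2, 2.2]
gripper_width: -0.0
grasp_force: 16.6
```

```bash
python3 go.py
```

```text
t 34.8 R [-27.1 -69.8] z 59.1 toolx yaw 2.82 z-axis [ 0.01  0.02 -1.  ] F [-3.3 33.2  2.2] w -0.0
0.014
```

Emit:
servo_tool(moves=[[[0, -8, 0, 0, 0, 0, 0], [0, -12, 0, 0, 0, 0, 0], [-15, 0, -30, 0, 0, 0, 0], [-25, 0, -40, 0, 0, 0, 0], [-30, 0, -40, 0, 0, 0, 0], [-20, -30, -20, 0, 0, 0, 0], [-10, -40, 0, 0, 0, 0, 0], [-10, -50, 0, 0, 0, 0, 0], [-20, -50, 0, 0, 0, 0, 0], [0, -50, 0, 0, 0, 0, 0], [0, 0, 0, 0, 0, 0, 0], [0, 0, 0, 0, 0, 0, 0]]])

```text
time: 36.3
tool_pos: [0.4634, 0.2376, 0.1892]
tool_rot: [-0.002, 1.0, 0.025, 0.007]
contact_force: [0.4, 0.5, -0.4]
gripper_width: 0.002
grasp_force: 0.0
```

```bash
python3 go.py; python3 - <<'E'
from meas import *
from go import *
f=manip.grab_frame("top"); P=lambda r,z:proj(f,[np.r_[toW(r),z]/1000])[0]
def line(f,n,a,b,z,r=2.5):
    P=lambda r,z:proj(f,[np.r_[toW(r),z]/1000])[0]
    A,B=P(a,z),P(b,z); l=edge(f,A,B,r); q=np.array([l[2:]+l[:2]*((p-l[2:])@l[:2]) for p in(A,B)]); print(n,toR(ray(f,q,z/1000)[:,:2]*1000).round(1).tolist())
g=f["image"]
for z in(78,):
    c=P((-30,-93),z); print(c); x,y=np.round(c).astype(int); print(cv2.cvtColor(g,cv2.COLOR_BGR2GRAY)[y-3:y+5,x-9:x+10])
s=manip.grab_frame("scene")
line(s,"spine",(8,-150),(8,-30),34); line(s,"left edge",(20,-8),(110,-8),34); line(s,"right edge",(20,-168),(110,-168),34)
E
```

```text
t 36.3 R [-159.8  159.9] z 189.2 toolx yaw 2.85 z-axis [ 0.013  0.003 -1.   ] F [ 0.4  0.5 -0.4] w 0.002
0.014
[313.87518184 166.26892455]
[[ 41  40  42  43  48  60  95 124 130 124  99  52  35  40  41  45  61  78
   89]
 [ 91  89  89  91  93 100 109 128 131 124 101  69  66  69  69  75  99 121
  129]
 [130 129 128 128 127 121 119 128 130 125 102  72  74  77  78  81 103 127
  137]
 [137 138 137 138 135 125 119 128 130 125 103  72  73  76  74  78  93 115
  134]
 [137 137 136 136 134 126 117 126 132 126 106  73  72  75  77  86 107 128
  136]
 [136 137 138 137 134 127 121 126 130 126 108  73  71  74  87 107 127 136
  137]
 [136 137 136 137 136 135 125 120 117 113  99  77  86  94 110 129 137 137
  135]
 [137 136 136 138 137 134 117  88  70  70  71  93 121 128 132 136 136 136
  135]]
spine [[8.4, -150.0], [7.9, -30.0]]
left edge [[19.8, -7.0], [109.3, -3.1]]
right edge [[20.5, -172.5], [110.0, -168.3]]
```

```bash
python3 -c "
from plant import manip
print(manip.job_done())"
```

```text
the job is handed in; nothing more can be done
None
```

The album sits about 7 mm behind the shelf's front face, the door is shut against its stop, I saw nothing else moved, and the job was handed in at about 36 s.

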